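Put the punch segment back and close the heavy lid of the press-brake tooling case

TASK

Put the press-brake punch segment from the bench stand back into the empty bay of the tooling case, nose down, upright and fully seated. Then close the case: lower its heavy hinged lid gently, so that it never slams, and press it down through its rubber catches until it is felt to sit firmly on its stop buffers, without forcing it hard against them. Leave the other tools on the bench and in the case where they are.

Things in the scene. Friction and masses are not known exactly. Their poses are not given: they have to be found in the camera images.
- segment: steel punch segment to put away, standing nose down in the middle slot of the stand; 75 mm tall, 28 mm long (y), 0.26 kg. Profile across x, symmetrical: nose 10 mm wide, 20 mm high, at the bottom; body 24 mm wide from 20 to 57 mm up (grip it here); tang 13 mm wide from 57 to 75 mm. Origin: centre of the nose's underside; z up.
- stand: low grey plastic stand on the bench, fixed, 100 mm (x) by 151 mm (y), 30 mm high, with three slots in a row along y (45 mm apart); the segment's shoulders rest on its top. Origin: centre of its underside.
- case: blue steel tooling case, fixed, open on top, 200 mm across (x), 280 mm long (y), rim 92 mm above the bench, walls 4 mm. Hinge along its +x side; -x is its front. Inside, a timber block (top 30 mm above the bench) holds five bays in a row along y, 45 mm apart, at x = -35 mm; a liner up to 38 mm high fills the hinge side. Origin: centre of its underside.
- bay (a point): in the one empty bay (a slot 14 mm in x, 33 mm in y, 26 mm deep; the nose goes in, the shoulders rest on its edges): where the origin of a seated segment belongs, 10 mm above the bench, 20 mm below the block's top. Axes as the case's; a segment's x lies along the case's x, either way round.
- hinge (a point): middle of the lid's hinge axis, at the case's +x side, 94 mm above the bench; the axis runs along the case's y. On the open lid two catch tongues, 24 mm wide, jut 26 mm out of its inner face, 186 mm from this axis and 85 mm either side of its middle.
- lid (a joint): lid angle, rad: 0 level; home, bedded on its stop buffers, is anywhere from 0.01 to 0.06 by the buffers' setting; 0.09 to 0.10 resting on its catches, free edge some 18 mm up; 1.57 upright; 1.85 back stop. Starts open, about upright. The stiff hinge (0.4 N m friction) lets it stand from about 1.25 to 1.75 rad; below that it falls shut by its weight if nothing holds it.
- cover: the lid: grey steel pan, 200 mm from hinge to free edge, 280 mm long, 14 mm thick, about 1.3 kg (varies 15 percent). Two sprung rubber-faced catches grip tongues under its free edge below that: its weight does not close it, it takes some 3 to 12 N more at the free edge to slide it home, where it stays. Origin: middle of the hinge axis; at angle 0 axes as the case's, the lid along -x.
- pull (a point): middle of the lid's red pull bar: round, 12 mm thick, free over 110 mm, parallel to the hinge, 242 mm from the hinge axis, 42 mm beyond the lid's free edge (36 mm of free space between), 7 mm above the lid's underside plane. Closed, it is 103 to 115 mm above the bench and stands out in front of the case.
- lid_mid (a point): a point on the lid's outer face, 20 mm in from the middle of the free edge: a good place to press with closed fingers. A push of 15 to 20 N here beds the lid on its buffers; there the force rises steeply, and 40 N on the buffers is forcing it.
- buffers: brass bushes in the front corners of the case's rim (189 mm from the hinge) that carry the two height-adjustable rubber stop buffers on which the closed lid beds. The buffers' tops stand 96 to 105 mm above the bench, set differently each time and not measured: the stop is found by feel. Origin: the case's.
- seated_0: another segment of the same kind, already in its bay: leave alone.
- seated_1: another segment, already in its bay: leave alone.
- seated_2: another segment, already in its bay next to the empty one: leave alone.
- seated_3: another segment, already in its bay next to the empty one: leave alone.
- vdie: dark steel V die, 50 x 160 x 50 mm, on the bench: leave alone.
- bracket: bent aluminium angle bracket, 90 x 110 x 50 mm: leave alone.
- caliper: digital caliper, 200 mm long: leave alone.
- hexkey: T-handle hex key with a red grip, 140 mm long: leave alone.
- oiler: white oil bottle with a red cap, 56 mm across, 150 mm tall: leave alone.
- protractor: steel bevel protractor, 90 mm disc with a 200 mm blade: leave alone.
There are look-alikes about, which are no part of the job. Leave any brown, green or turquoise look-alike of the segment alone.

How it is judged (in metres and radians):
On the way, in this order (a step that is already met when the one before it is completed fails the run):
1. the segment stands seated in the empty bay and is let go, the lid still open (distance between segment and bay below 0.006 m and angle between segment's own z axis and vertical below 0.08 rad and contact force between the fingers and segment below 0.1 N and value of joint lid above 1.2 rad), for 0.2 s.
2. the lid has been lowered onto its catches (value of joint lid below 0.12 rad), for 0.1 s.
At the end, for the whole second after the job is handed in: the lid is home: bedded on its stop buffers (pressing on them with more than 1.5 N) and released, with the segment standing seated in the bay (origin within 6 mm of its point, within 0.08 rad of upright) (contact force between cover and buffers above 1.5 N and distance between segment and bay below 0.006 m and angle between segment's own z axis and vertical below 0.08 rad and linear speed of segment below 0.02 m/s); the robot touches nothing.
It fails at once if the lid slams: closing faster than 1.5 rad/s in the lower part of its swing (below 0.6 rad) (value of joint lid below 0.6 rad and velocity of joint lid below -1.5 rad/s).
It fails at once if the lid is forced against its stop buffers with more than 40 N (contact force between cover and buffers above 40 N).
It fails at once if another segment in the case is disturbed (moved more than 12 mm) (distance of any of seated_0, seated_1, seated_2, seated_3 from where it was at the start of the episode above 0.012 m).
It fails at once if another tool on the bench is moved more than 30 mm (distance of any of vdie, bracket, caliper, hexkey, oiler, protractor from where it was at the start of the episode above 0.03 m).
It also fails if it takes over 72 s, if anything falls off the work surface, if the arm or the gripper's body presses on something with over 40 N, if the wrist force passes 120 N, or if a joint passes its speed limit or range.

ROBOT

A 6-joint arm with a two-finger parallel gripper is mounted at the origin on the work surface. World frame = base frame: x ahead of the robot, y to its left, z up, the work surface at z = 0. Lengths are in mm, angles in rad, forces in N, time in s.
With the tool pointing down it reaches from about 300 to 775 mm from the base axis. Payload 14.6 kg.
Tool frame: the origin (TCP) lies on the centre line of the jaws, within the pads' length; the fingertips stand 19 mm ahead of it and the grasp point (between the pads) is the TCP (bot.tip_reach is the distance from the TCP to the fingertips, in mm); z points along the fingers, y is the line along which they close (so a half turn about z gives the same grasp; the last joint's range is limited). The gripper opens to 85 mm and grips with 20 to 120 N. Pads are 22 mm wide; open, the fingers measure 114 mm over their backs; the gripper's body (76 mm by 85 mm) begins 54 mm behind the grasp point. The pads swing forward as they close: fully open they stand 13 mm farther back than shut.
Start: joints at [1.264, 0.3, 1.521, -0, 1.321, -0.067], TCP at [130.628, 534.253, 250.281] pointing down, gripper open.
Joint ranges: [-3.03, 3.03], [-0.79, 2.21], [0.23, 2.52], [-1.04, 4.18], [0, 3.07], [-2.55, 2.55]. Speed limits (rad/s): [2.22, 2.22, 2.57, 3.14, 3.14, 3.14].

INTERFACE

Orientations are given as a unit quaternion [w, x, y, z].
In Python, from rig import bot gives the robot as it stands. Calls block until the motion is done:
- bot.move_to(position, orientation): joint-space move of the TCP to a pose.
- bot.servo_line(position, attitude=None, speed=150, until_force=None): straight line of the TCP; attitude=None keeps the orientation; speed is the mean speed in mm/s. With until_force (N) it stops when the force on the tool has changed by that much, and returns True; else False.
- bot.move_joints(angles): joint-space move.
- bot.move_gripper(opening, grip_force=None): finger opening in mm; grip_force is the grip in N (None keeps the last); returns when the fingers have stopped.
- bot.dwell(seconds).
- bot.ik(position, orientation): joint angles nearest the present ones, or None.
- bot.read_state(): the state.
- bot.read_camera(name): name is "scene" or "top" or "wrist"; returns a dict with "image" (400x640x3 uint8, blue, green, red), "depth" (400x640 float32, mm along the optical axis (not along the pixel's ray), 0 where there is no reading), "fovy" (degrees; the focal length in pixels is half the picture's height over the tangent of half this angle, whatever the lens; pixels are square), "cx", "cy" (the principal point, pixels), "eye" and "attitude" of the camera in the world; the wrist camera has in their place "mount" (4x4, takes a point from camera to tool coordinates, whose origin is the TCP and whose axes are the flange's). Camera axes: x right, y down, z forward; pixel columns grow to the right and rows downward; lengths in mm; the calibration is good to about 2 mm. A picture is of the moment at which its call begins: read the wrist's pose just before it.
A pose or a line that the arm cannot do raises bot.MotionError and nothing moves.
- bot.finish_job(): hands the job in; it is judged then, once.
The state is a dict: "clock": time; "joint_positions": joint angles; "qvel": joint speeds; "effort": joint torques, N m; "ee_pos": TCP position; "tool_rot": TCP orientation; "ft_force": force on the tool from outside, world axes, zero at the start; "moment": the same for the moment, N m; "grip_width": finger opening in mm; "grip_force": force on a finger pad.
Only numpy, scipy, OpenCV 4.12 (cv2) and the standard library are available. Lean on these libraries where they do the work, as an engineer would, in place of code of your own. Each camera call takes 0.05 s, during which the arm holds its last target. There are 200 camera calls.

## Working session

There is one attempt and no reset: what is moved stays moved. The work goes in short steps, each a Python script; the robot and the scene stay as the last script left them, time stands still between calls to the robot, and variables do not carry over. Pictures are saved under pics/ and viewed, at most 10 in all, crops included, and the job is handed in when it is done.

```bash
mkdir -p pics; cat > h.py <<'E'
import numpy as np, cv2, pickle
from scipy.spatial.transform import Rotation as R
def rot(q): q=np.asarray(q); return R.from_quat([q[1],q[2],q[3],q[0]]).as_matrix() if q.size==4 else q
def quat(M): q=R.from_matrix(M).as_quat(); return [q[3],q[0],q[1],q[2]]
def down(yaw): # tool y (closing) line at yaw+90 : tool x along yaw, z down
    c,s=np.cos(yaw),np.sin(yaw); return quat(np.array([[c,s,0],[s,-c,0],[0,0,-1.]]))
def shot(bot,name,fn):
    s=bot.read_state(); c=bot.read_camera(name)
    if 'mount' in c:
        T=np.eye(4); T[:3,:3]=rot(s['tool_rot']); T[:3,3]=s['ee_pos']; T=T@np.array(c['mount'])
    else:
        T=np.eye(4); T[:3,:3]=rot(c['attitude']); T[:3,3]=c['eye']
    c['T']=T; cv2.imwrite(f'pics/{fn}.png',c['image']); pickle.dump(c,open(f'pics/{fn}.pkl','wb')); return c
def load(fn): return pickle.load(open(f'pics/{fn}.pkl','rb'))
def px(c,u,v,z=None):
    f=200/np.tan(np.radians(c['fovy'])/2); d=np.array([(u-c['cx'])/f,(v-c['cy'])/f,1.])
    T=c['T']; w=T[:3,:3]@d
    if z is None: return T[:3,3]+w*c['depth'][int(round(v)),int(round(u))]
    return T[:3,3]+w*(z-T[2,3])/w[2]
def cloud(c):
    f=200/np.tan(np.radians(c['fovy'])/2); v,u=np.mgrid[:400,:640]; d=c['depth']
    P=np.stack([(u-c['cx'])/f*d,(v-c['cy'])/f*d,d],-1)@c['T'][:3,:3].T+c['T'][:3,3]
    P[d==0]=np.nan; return P
E
python3 - <<'E'
from h import *; from rig import bot
for n in('top','scene','wrist'):
    c=shot(bot,n,n); print(n,c['fovy'],c['cx'],c['cy'],c['T'].round(2).tolist())
a=np.vstack([load('top')['image']]); cv2.imwrite('pics/t2.png',cv2.resize(a,(800,500)))
s=bot.read_state(); print(s['tool_rot'],s['clock'],s['ft_force'],s['ee_pos'])
E
```

```text
top 43.63143629521101 318.5314715373189 201.3270923973186 [[-0.03, -0.98, 0.19, 302.92], [-1.0, 0.03, 0.02, -16.1], [-0.02, -0.19, -0.98, 1530.28], [0.0, 0.0, 0.0, 1.0]]
scene 48.11267685225826 323.5414212577009 196.55694654621217 [[-0.37, 0.66, -0.66, 1416.97], [0.93, 0.25, -0.28, 365.87], [-0.02, -0.71, -0.7, 997.17], [0.0, 0.0, 0.0, 1.0]]
wrist 71.635186687414 318.1431969735468 200.30140962256257 [[0.24, 0.94, 0.26, 64.99], [0.97, -0.23, -0.06, 549.51], [-0.0, 0.27, -0.96, 373.39], [0.0, 0.0, 0.0, 1.0]]
[-8.97184925e-05  1.19605411e-01  9.92821409e-01 -4.33217484e-04] 0.15 [-0.85744013 -0.21859511  0.31679396] [130.58455637 534.10985154 249.85698123]
```

View pics/top.png

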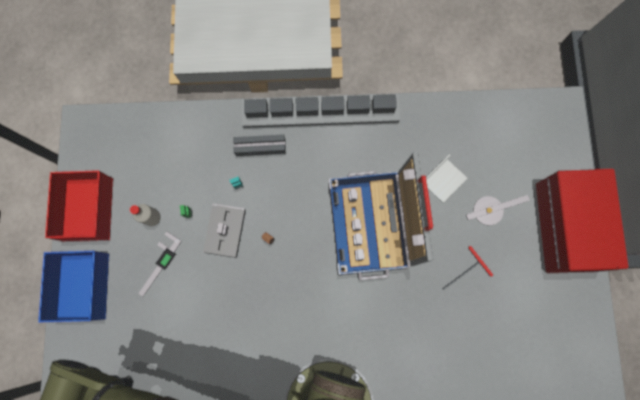

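View pics/scene.png

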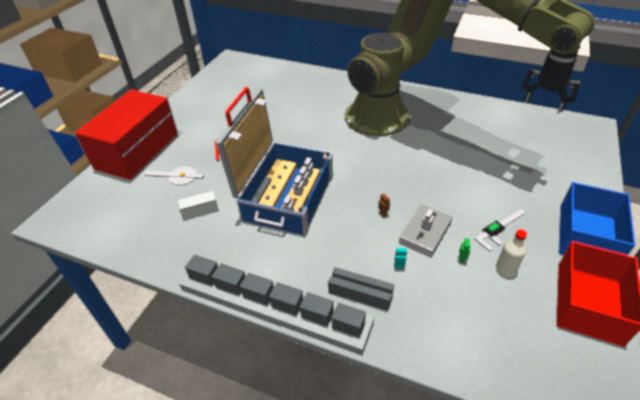

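The top picture shows the stand near (225,230) with the segment in its middle slot. The case is near (368,225), with its hinge on the right and the lid upright at u≈405–430. I'll enlarge both.

```bash
python3 - <<'E'
from h import *
c=load('top'); im=c['image']
a=cv2.resize(im[190:270,195:285],None,fx=5,fy=5,interpolation=cv2.INTER_CUBIC)[:,:]
b=cv2.resize(im[145:285,320:445],None,fx=4,fy=4,interpolation=cv2.INTER_CUBIC)
a=cv2.resize(im[200:262,200:250],None,fx=5.8,fy=5.8,interpolation=cv2.INTER_CUBIC)
H=max(a.shape[0],b.shape[0]); o=np.zeros((H,a.shape[1]+b.shape[1],3),np.uint8); o[:a.shape[0],:a.shape[1]]=a; o[:b.shape[0],a.shape[1]:]=b
print(a.shape,b.shape); cv2.imwrite('pics/crop.png',o)
P=cloud(c)
for u,v in [(225,230),(222,229),(369,225),(368,273),(352,195),(357,225),(358,240),(360,256),(385,220),(428,205)]: print(u,v,P[v,u].round(0))
# height-map boundary of stand top
Q=P.reshape(-1,3)
m=(Q[:,2]>24)&(Q[:,2]<36)&(np.abs(Q[:,1]-P[230,225,1])<110)&(np.abs(Q[:,0]-P[230,225,0])<110)
print('stand rect',cv2.minAreaRect(Q[m][:,:2].astype(np.float32)),m.sum())
m=(Q[:,2]>50)&(Q[:,2]<85)&(np.abs(Q[:,1]-P[230,225,1])<50)&(np.abs(Q[:,0]-P[230,225,0])<50)
print('seg',Q[m].mean(0),cv2.minAreaRect(Q[m][:,:2].astype(np.float32)))
m=(Q[:,2]>86)&(Q[:,2]<97)&(np.abs(Q[:,1]-P[225,369,1])<140)&(np.abs(Q[:,0]-P[225,369,0])<180)
print('rim',cv2.minAreaRect(Q[m][:,:2].astype(np.float32)),m.sum())
E
```

```text
(360, 290, 3) (560, 500, 3)
225 230 [514. 291.  64.]
222 229 [514. 296.  83.]
369 225 [ 524. -141.    6.]
368 273 [ 378. -132.   -4.]
352 195 [602. -89.  91.]
357 225 [ 513. -100.   90.]
358 240 [ 469. -101.   86.]
360 256 [ 423. -105.   82.]
385 220 [ 535. -189.   23.]
428 205 [ 520. -258.  339.]
stand rect ((519.6717529296875, 303.25445556640625), (102.18785095214844, 150.04104614257812), 79.36878204345703) 1285
seg [517.10830527 298.47172883  72.49329409] ((517.9989624023438, 302.0865173339844), (24.6351261138916, 28.669767379760742), 77.35633850097656)
rim ((521.72216796875, -137.1635284423828), (283.0523986816406, 212.98255920410156), 4.04937219619751) 645
```

View pics/crop.png

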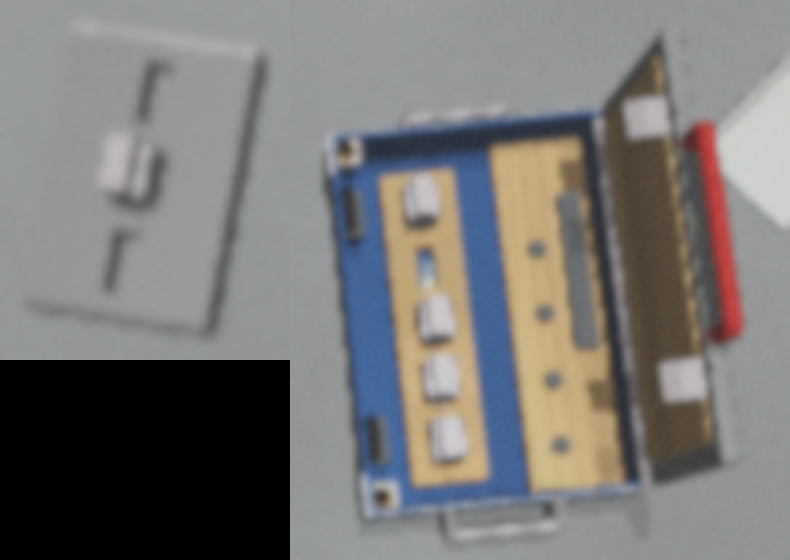

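The case front corners are at crop (345,150) and (382,497). The empty bay is at crop (427,265), second from the far end, which is case y = +45. The segment is upright in the stand. Next I'll look at both from close by with the wrist camera.

```bash
python3 - <<'E'
from h import *; from rig import bot
bot.move_to([518,302,220],down(np.radians(169.4))); bot.dwell(.3); c1=shot(bot,'wrist','w1')
bot.move_to([500,-130,300],down(np.radians(184.5))); bot.dwell(.3); c2=shot(bot,'wrist','w2')
print(bot.read_state()['clock'],bot.read_state()['joint_positions'])
cv2.imwrite('pics/w12.png',np.vstack([cv2.resize(c['image'],(480,300)) for c in(c1,c2)]))
E
```

```text
4.125 [-3.24703276e-01  1.90192886e-01  1.54138156e+00  1.47836711e-05
  1.41016399e+00 -1.97449104e+00]
```

View pics/w1.png

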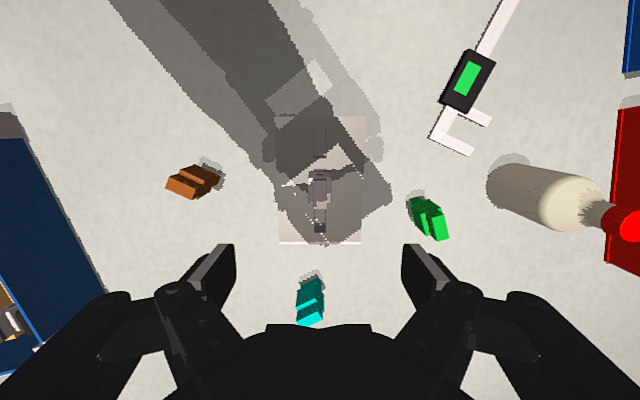

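View pics/w2.png

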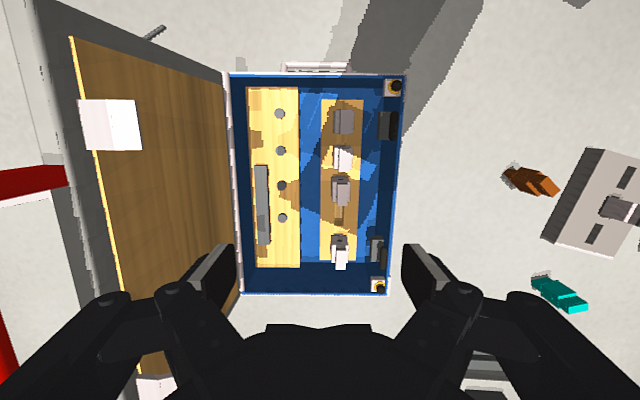

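The first wrist picture shows the segment at about (320,190), centred in the stand. The second shows the case rim with corners at about (230,73), (405,75), (387,293) and (242,292), and the empty bay at about (340,216). I'll fit both with the point clouds.

```bash
python3 - <<'E'
from h import *
c=load('w1');P=cloud(c)
S=P[100:260,260:390].reshape(-1,3)
for lo,hi in((24,36),(62,70),(80,90)):
    m=(S[:,2]>lo)&(S[:,2]<hi)&(np.hypot(S[:,0]-518,S[:,1]-302)<(120 if lo<30 else 30)); print('w1',lo,np.median(S[m],0).round(1),cv2.minAreaRect(S[m][:,:2].astype(np.float32)),m.sum())
c=load('w2');P=cloud(c); R_=P[60:310,215:420].reshape(-1,3)
m=(R_[:,2]>88)&(R_[:,2]<96); print('rim',cv2.minAreaRect(R_[m][:,:2].astype(np.float32)),m.sum())
for u,v in[(230,73),(405,75),(387,293),(242,292)]: print('corner',px(c,u,v,92).round(1))
# seated segs: top
from scipy import ndimage
Z=P[:,:,2]; mk=(Z>78)&(Z<92); mk[:, :318]=0; mk[:,365:]=0; mk[:90]=0; mk[275:]=0
l,n=ndimage.label(mk)
for i in range(1,n+1):
    q=P[l==i]
    if len(q)>15: print('seat',np.median(q,0).round(1),len(q),cv2.minAreaRect(q[:,:2].astype(np.float32)))
print('bay px',px(c,340,216,30).round(1))
# lid inner plane & bar
q=P[80:330,100:215].reshape(-1,3); q=q[(q[:,2]>120)]
A=np.c_[q[:,:2],np.ones(len(q))]
n0=q-np.median(q,0); 
t=cloud(load('top'));im=load('top')['image'].astype(int); red=(im[:,:,2]>130)&(im[:,:,1]<70); red[:,:418]=0;red[:,440:]=0;red[:170]=0;red[235:]=0
b=t[red]; b=b[b[:,2]>250]; print('bar',np.median(b,0),b.min(0),b.max(0),len(b))
m=t[175:270,398:415].reshape(-1,3); m=m[m[:,2]>150]; print('lidtop',np.percentile(m,[5,50,95],axis=0).round(0))
E
```

```text
w1 24 [507.5 304.9  30. ] ((517.662353515625, 303.6330261230469), (100.21183776855469, 148.8254852294922), 79.48941802978516) 9540
w1 62 [514.7 308.5  66.6] ((516.17431640625, 303.2326965332031), (23.908157348632812, 27.6966495513916), 79.7846450805664) 274
w1 80 [515.4 303.3  84.9] ((516.0363159179688, 303.25384521484375), (12.79955768585205, 27.72549819946289), 79.19180297851562) 401
rim ((519.5287475585938, -131.56796264648438), (283.21990966796875, 203.69406127929688), 4.065418720245361) 3568
corner [ 386.5 -236.8   92. ]
corner [373.2 -44.3  92. ]
corner [647.3 -24.3  92. ]
corner [ 661.4 -221.8   92. ]
seat [ 427.7 -104.    85. ] 294 ((428.09320068359375, -103.66551971435547), (27.55695915222168, 13.101781845092773), 4.79482364654541)
seat [ 471.4 -100.8   84.9] 271 ((472.16839599609375, -100.45634460449219), (27.706676483154297, 13.388943672180176), 4.36307430267334)
seat [515.3 -98.9  84.7] 250 ((516.1134643554688, -98.69776916503906), (27.815244674682617, 12.837804794311523), 4.880093574523926)
seat [604.6 -91.5  84.7] 215 ((606.1642456054688, -91.27467346191406), (28.66301918029785, 13.278867721557617), 3.4237825870513916)
bay px [562.5 -92.6  30. ]
bar [ 522.60329467 -254.81996338  338.00399264] [ 464.44538609 -262.54269519  331.02972713] [ 589.58516672 -248.5189947   345.88676218] 128
lidtop [[ 431. -243.  154.]
 [ 549. -238.  198.]
 [ 612. -227.  280.]]
```

```bash
python3 - <<'E'
from h import *; from rig import bot
q=down(np.radians(169.5))
bot.move_gripper(60)
bot.move_to([516.1,303.3,130],q)
bot.servo_line([516.1,303.3,56],speed=80,until_force=8)
bot.move_gripper(15,grip_force=50); s=bot.read_state(); print(s['ee_pos'],s['grip_width'],s['grip_force'],s['ft_force'])
bot.servo_line([516.1,303.3,240],speed=150)
s=bot.read_state(); print(s['clock'],s['grip_width'],s['ft_force'])
qb=down(np.radians(184.0))
bot.move_to([561.2,-94.7,200],qb)
bot.servo_line([561.2,-94.7,90],speed=120)
bot.dwell(.3); f0=bot.read_state()['ft_force']; print(f0)
c=shot(bot,'wrist','w3'); cv2.imwrite('pics/w3.png',c['image'][150:400,150:500])
h=bot.servo_line([561.2,-94.7,54],speed=35,until_force=10)
s=bot.read_state(); print(h,s['clock'],s['ee_pos'],s['grip_width'],s['ft_force'])
E
```

```text
[516.29857432 303.38212533  56.48616593] 23.22245964257641 49.439324140548706 [-1.45970671 -0.6540213   3.92697102]
9.0667 23.351344662724294 [-0.69208804 -0.33345247 -2.55788949]
[ 0.19089198  0.47885644 -3.07665461]
True 12.8583 [561.03493215 -94.6457035   56.48566316] 23.74520023246019 [-1.57357067  0.14496787  5.40300091]
```

The force stop came at TCP z = 56.5, the same height as the grasp, so the segment is seated. Now I'll release it, back off, and check it and the pull bar.

```bash
python3 - <<'E'
from h import *; from rig import bot
qb=down(np.radians(184.0))
bot.move_gripper(40); bot.dwell(.2)
bot.servo_line([561.2,-94.7,190],speed=150)
bot.move_to([500,-130,300],qb); bot.dwell(.2); c=shot(bot,'wrist','w4')
P=cloud(c); from scipy import ndimage
m=(P[:,:,2]>78)&(P[:,:,2]<92); m[:,:318]=0; m[:,365:]=0; m[:90]=0; m[275:]=0
l,n=ndimage.label(m)
for i in range(1,n+1):
    q=P[l==i]
    if len(q)>15: print('seat',np.median(q,0).round(1),len(q),cv2.minAreaRect(q[:,:2].astype(np.float32)))
bot.move_to([500,-225,450],qb); bot.dwell(.2); c=shot(bot,'wrist','w5')
im=c['image'].astype(int); red=(im[:,:,2]>110)&(im[:,:,1]<70)&(im[:,:,0]<80); P=cloud(c); q=P[red]; q=q[(q[:,2]>300)&(q[:,2]<370)]
print(len(q)); mid=q[(q[:,0]>480)&(q[:,0]<560)]
print(np.median(mid,0),np.percentile(mid,[2,98],axis=0)); top=mid[mid[:,2]>np.percentile(mid[:,2],80)]; print('top',top.mean(0)); print('fit',np.polyfit(mid[:,0],mid[:,1],1)); print(bot.read_state()['clock'],bot.read_state()['ft_force'])
E
```

```text
seat [ 428.  -103.9   85. ] 290 ((427.9486083984375, -103.75682830810547), (27.427248001098633, 13.151293754577637), 2.94254994392395)
seat [ 472.2 -100.8   84.9] 257 ((472.63531494140625, -100.56832122802734), (27.774555206298828, 13.26001262664795), 3.0719358921051025)
seat [515.9 -99.   84.8] 252 ((516.4144287109375, -98.82856750488281), (28.316482543945312, 12.610514640808105), 4.862109184265137)
seat [558.7 -95.3  84.9] 230 ((560.1663208007812, -94.99970245361328), (27.750072479248047, 13.18750286102295), 3.4070394039154053)
seat [605.3 -91.6  84.7] 215 ((606.4713745117188, -91.53987121582031), (29.51275634765625, 13.261981964111328), 4.265600204467773)
1534
[ 510.27853539 -256.7995295   339.80054451] [[ 481.42024225 -264.81177881  336.15406488]
 [ 557.33880777 -250.27412068  341.74221628]]
top [ 509.35149811 -257.95081529  341.18912233]
fit [ 1.17045925e-01 -3.17018046e+02]
16.2333 [-0.4494691   0.84806809  0.46325545]
```

View pics/w5.png

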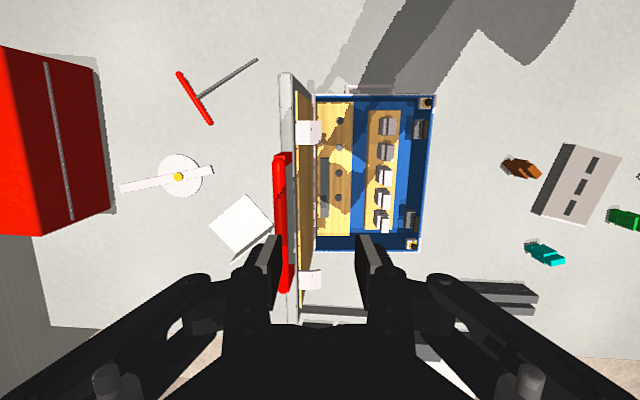

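The segment is seated in line with its peers: four neighbours plus it at (560,−95). The pull bar runs from (280,155) to (283,290), about (527,−257,335) in the world. Now I'll grip the bar and lower the lid along the arc.

```bash
cat > arc.py <<'E'
from h import *
ex=np.array([.0698,-.9976,0]); H=np.array([525.9,-232.8,94.]); rr=242.1
mid=lambda ph: H+rr*(-np.cos(ph)*ex+np.sin(ph)*np.array([0,0,1.]))
def ph_of(p): d=np.asarray(p)-H; return np.arctan2(d[2],-d@ex)
E
python3 - <<'E'
from arc import *; from rig import bot
qb=down(np.radians(184.0)); p=mid(ph_of([527,-257,335])); print(p)
bot.move_gripper(50)
bot.move_to(p+[0,0,60],qb); print(bot.servo_line(p,speed=80,until_force=8))
bot.move_gripper(5,grip_force=30); s=bot.read_state(); print(s['ee_pos'],s['grip_width'],s['ft_force'])
ph=ph_of(s['ee_pos']); f0=np.array(s['ft_force'])
while ph>0.75:
    ph-=0.13; bot.servo_line(mid(ph),speed=90); s=bot.read_state(); f=np.array(s['ft_force'])
    print(round(ph,2),s['ee_pos'].round(1) if hasattr(s['ee_pos'],'round') else s['ee_pos'],round(s['grip_width'],1),f.round(1),round(s['clock'],1))
    if np.linalg.norm(f-f0)>35: print('force');break
E
```

```text
[ 527.58967073 -256.94921946  334.88672816]
False
[ 527.64446353 -257.0121082   335.21493704] 10.68916295505782 [-0.27602765 -1.11602234  2.18476355]
1.54 [ 525.4 -225.4  336.5] 10.6 [-1.9  1.7  7.5] 18.7
1.41 [ 523.3 -194.4  333.2] 10.8 [-1.6  1.8  6.4] 19.2
1.28 [ 521.1 -164.   325.7] 10.5 [-0.5  1.8  0.1] 19.7
1.15 [ 518.9 -133.8  314.4] 10.6 [ 0.4 -0.2 -5.6] 20.2
1.02 [ 517.  -106.   300.4] 10.7 [-2.3  3.2  0.9] 20.7
0.89 [515.2 -81.  282. ] 11.3 [-1.   2.5 -3.5] 21.2
0.76 [513.7 -58.  260.9] 11.1 [-0.7  2.  -4.7] 21.7
0.63 [512.3 -37.8 236.9] 11.0 [ 0.2  3.  -5.2] 22.2
```

```bash
python3 - <<'E'
from arc import *; from rig import bot
ph=0.63; h=False
while ph>0.16 and not h:
    ph=max(ph-0.1,0.15); h=bot.servo_line(mid(ph),speed=50,until_force=20); s=bot.read_state()
    print(round(ph,2),h,s['ee_pos'].round(1),round(s['grip_width'],1),s['ft_force'].round(1),round(s['clock'],1))
h=bot.servo_line(mid(0.1),speed=15,until_force=6); s=bot.read_state(); print(h,s['ee_pos'].round(1),(ph_of(s['ee_pos'])-.029).round(3),s['ft_force'].round(1))
shot(bot,'scene','s2'); cv2.imwrite('pics/s2c.png',cv2.resize(load('s2')['image'][90:270,180:400],None,fx=3,fy=3))
E
```

```text
0.53 False [511.3 -24.4 216.4] 10.8 [-0.4  3.8 -3.8] 22.9
0.43 False [510.6 -13.4 195. ] 10.9 [ 0.2  3.4 -5.3] 23.5
0.33 False [509.9  -4.4 172.6] 10.8 [ 0.   2.9 -5.3] 24.1
0.23 False [509.4   2.4 149.3] 10.6 [-0.1  5.1 -6.3] 24.8
0.15 False [509.2   6.2 130.2] 11.1 [-1.2  7.5 -5.4] 25.3
True [509.    7.5 121.2] 0.084 [ 1.2 -0.1  2.8]
```

View pics/s2c.png

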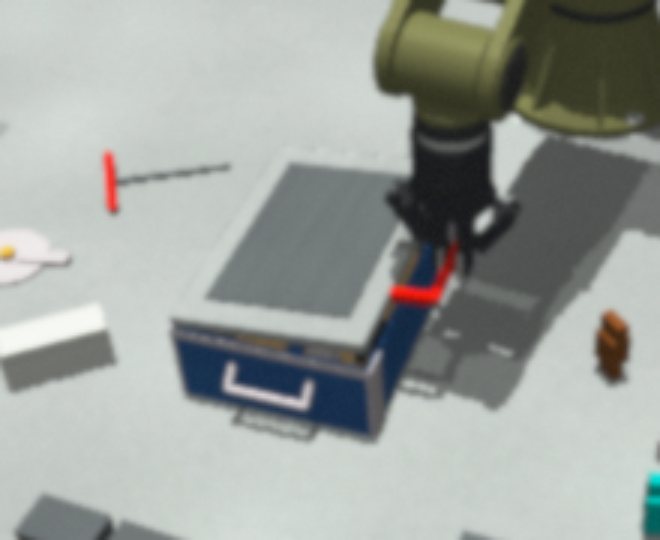

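The lid rests on its catches at about 0.085 rad, and the gripper is still on the red bar at (450,265). Next I'll release it and press at lid_mid.

```bash
python3 - <<'E'
from arc import *; from rig import bot
qb=down(np.radians(184.0)); b=bot.read_state()['ee_pos']
bot.move_gripper(30); bot.servo_line(b+[0,0,75],speed=100)
bot.move_gripper(0)
L=H-180*ex; print(L)
bot.move_to([L[0],L[1],165],qb); bot.dwell(.3); print(bot.read_state()['ft_force'].round(1))
h=bot.servo_line([L[0],L[1],141],speed=20,until_force=4); s=bot.read_state(); print(h,s['ee_pos'].round(1),s['ft_force'].round(1))
z=s['ee_pos'][2]; f0=None
h=bot.servo_line([L[0],L[1],127],speed=6,until_force=13); s=bot.read_state(); z2=s['ee_pos'][2]
print(h,s['ee_pos'].round(2),s['ft_force'].round(1),'theta',(z2-19-108)/180,s['clock'])
E
```

```text
[513.336 -53.232  94.   ]
[ 0.4 -0.   0.3]
True [513.3 -53.1 144.7] [1.  0.6 2.1]
True [513.27 -52.98 133.42] [-1.8  0.5  5.9] theta 0.03568037579818161 31.0083
```

```bash
python3 - <<'E'
from arc import *; from rig import bot
s=bot.read_state(); x,y,z=s['ee_pos']
for i in range(14):
    z-=0.3; bot.servo_line([x,y,z],speed=6,until_force=9); bot.dwell(.1)
    s=bot.read_state(); print(s['ee_pos'][2].round(2),s['ft_force'][2].round(1))
    if s['ft_force'][2]>15.5: break
E
```

```text
133.38 8.9
133.34 10.0
133.26 13.4
133.19 16.5
```

```bash
python3 - <<'E'
from arc import *; from rig import bot
x,y,z=bot.read_state()['ee_pos']
bot.servo_line([x,y,z+12],speed=30); bot.dwell(.4); print(bot.read_state()['ft_force'].round(1))
h=bot.servo_line([x,y,z-1],speed=8,until_force=4); print(h,bot.read_state()['ee_pos'][2])
bot.servo_line([x,y,z+120],speed=120); bot.dwell(.5); print(bot.read_state()['clock'],bot.read_state()['ft_force'].round(1))
shot(bot,'scene','s3'); print(bot.finish_job())
E
```

```text
[ 0.  -0.4  1. ]
True 133.4053338016486
36.3833 [ 0.1  0.1 -0.4]
the job is handed in; nothing more can be done
None
```

The segment is seated upright in the empty bay, and the lid is closed on its stop buffers (last press about 16.5 N, lid stayed down when released); the job was handed in at about 36 s, and no verdict was returned.

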